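# Pack out the mini PC's bracket and hold the jaw shut

### The arm

A 7-joint arm with a two-finger parallel gripper is mounted at the origin on the work surface. World frame = base frame: x ahead of the robot, y to its left, z up, the work surface at z = 0. Lengths are in m, angles in rad, forces in N, time in s.
With the tool pointing down it reaches from about 0.425 to 0.875 m from the base axis. Payload 8.4 kg.
Tool frame: the origin (TCP) lies midway between the tips of the shut fingers; the grasp point (between the pads) lies 19 mm behind it (grasp_offset is the distance from the TCP to the grasp point, in m); y points along the fingers, z is the direction in which the jaws open and shut, and the axes are right-handed (so a half turn about y gives the same grasp; the last joint's range is limited). The gripper opens to 87 mm and grips with 3 to 60 N. Pads are 19 mm wide; open, the fingers measure 117 mm over their backs; the gripper's body (75 mm by 190 mm) begins 51 mm behind the grasp point.
Start: joints at [1.052, 0.333, 0.04, 1.465, -0.013, 1.343, -0.059], TCP at [0.265, -0.594, 0.223] pointing down, gripper open.
Joint ranges: [-2.58, 2.58], [-0.38, 2.09], [-1.3, 1.39], [0.25, 2.4], [-1.5, 4.64], [0.08, 2.09], [-2.65, 2.65]. Speed limits (rad/s): [2.22, 2.22, 2.79, 2.79, 3.14, 3.14, 3.14].

### API

Orientations are given as [roll, pitch, yaw] about the fixed x, y, z axes, in that order (R = Rz(yaw) Ry(pitch) Rx(roll)).
In Python, from bench import * gives the robot as it stands.
- The arm moves only by the tool carry_out, never from a script. Its argument "series" is a list of rows, each a list of 3 entries, a list of its own where there are three numbers: the gripper's target within -1 to 1 (fully open at 1, half-way at 0, shut at -1), then the shift along the world's x, y, z in m, then the turn, a rotation vector about the world's x, y, z in degrees. In form: [[grip, [x, y, z], [wx, wy, wz]], ...]. A call has 1 to 8 rows; each row is the pose to reach, as a shift and turn from the pose commanded when the call began; what a row does not reach only later rows make up. A row lasts 1/12 s, in which the tool goes at most 41.7 mm and 7.16 degrees, less where a joint would pass 70% of its speed; a pose out of reach is approached as far as the arm can. A call with a gripper value outside its range is refused whole. The fingers move at their own pace and stop on an object; "grip_force" is the grip in N (left out, the last holds). Time passes only in rows, so rows that repeat a pose let the fingers close. It gives the time, the measured TCP pose, the force and the opening at its end, in the units of the state.
- read_state(): the state, without advancing time (a new reading comes with each control period).
- grab_frame(name): name is "scene" or "top"; returns the picture (400x640x3 uint8, blue, green, red); there is no depth.
- camera_params(name): a dict with "mtx" (3x3 intrinsics, pixels), "cam_to_world" (4x4, takes a point from camera to world coordinates). Camera axes: x right, y down, z forward; pixel columns grow to the right and rows downward; lengths in m; the calibration is good to about 2 mm. A picture is of the moment at which its call begins. camera_params takes no time and is no camera call.
- hand_in(): hands the job in, once; it reports no verdict.
Trained networks look in the newest picture that a camera, given by its name, has taken for a name from the list of things; names that differ only in an ending like _2 or _b are one class to them, and where a whole thing is asked for, a point or a joint stands for the part that bears it (a point fixed in the world has none). Each returns a list of dicts, best first, with "confidence" (0 to 1); they miss things now and then, are a little off and sometimes report something else, mostly with a low value. They report only what shows in the picture. A call takes as long as a camera call. They do not tell look-alikes from the thing itself.
- regions_of(camera, target): "mask" (400x640 bool, what is visible of it) and "xy" ([column, row] in pixels, amid what is visible of it).
The state is a dict: "t": time; "joint_positions": joint angles; "joint_vel": joint speeds; "effort": joint torques, N m; "position": TCP position; "ee_rot": TCP orientation; "contact_force": force on the tool from outside, world axes, zero at the start; "wrist_torque": the same for the moment, N m; "grip_width": opening from 0.0 (shut) to 1.0 (fully open).
Only numpy, scipy, OpenCV 4.12 (cv2) and the standard library are available. Lean on these libraries where they do the work, as an engineer would, in place of code of your own. Each camera call takes 0.05 s, during which the arm holds its last target. There are 200 camera calls.

### The job

The mini PC is too narrow for its bracket: the sliding jaw reaches the end of its travel before it grips. Stand grey packers from their holder upright in the gap between the PC and the jaw, only as many as it takes for the jaw to come up firmly on them before its end stop, leave the spare ones in the holder, and do not disturb the other things on the desk. Finish still holding the jaw pushed firmly against the packers, the PC hard against the fixed lip, so that a colleague can tighten the thumbscrews: do not let go.

Things in the scene. Friction and masses are not known exactly. Their poses are not given: they have to be found in the camera images.
- bracket: universal mini-PC bracket screwed to the desk: black steel plate 125 mm (its x) by 330 mm (its y), 4 mm thick. Origin on the desk under the plate's x centre line, 150 mm from the jaw end (-y), 180 mm from the lip end (+y). The jaw slides along y; jaw, PC, lip and packers stand on the plate's top, 4 mm above the origin. Position and yaw vary
- jaw (a joint): the bracket's sliding jaw: metres from fully open (0) to its end stop (0.060), growing in the bracket's +y, towards the PC. About 2 N of friction; stays where left; can be pulled back. Its flat rubber front (110 mm along x, top 38 mm above the desk) lies at bracket y = -0.054 + value. Firm on the right packers it is 0 to 10 mm short of the stop; with too few it hits the stop and they stay loose
- jaw_grip (a point): grip point of the jaw's upright finger tab, 12 mm thick (y), 40 mm wide (x), top 60 mm above the desk; the point is its centre, 49 mm above the desk, 66 mm behind (-y) the jaw's front face. 54 mm are free between tab and front plate; two thumbscrew knobs (22 mm across, tops 22 mm above the desk) stand 38 mm to either side in x, 30 mm in front of the tab. Axes as the bracket's
- lip: fixed upright lip at the bracket's +y end, 110 mm wide, 34 mm high. Origin on its inner face (towards the PC), on the centre line, at the level of the plate's top; axes as the bracket's. Its place along the bracket varies, which sets the gap
- mini_pc: the mini PC, aluminium with a black top, 110 (its x) by 115 (its y) by 36 mm high, 0.7 kg, loose on the plate next to the lip (up to 3 mm of play). Origin at the centre of its underside; axes start along the bracket's; its face towards the jaw lies at its y = -0.0575. With the jaw on its stop and the PC against the lip 12 to 29 mm are left between them: 2 or 3 packers
- holder: black plastic block with four parallel slots in which the packers stand, 92 mm (its x) by 130 mm (its y) by 24 mm high, fixed to the desk. Origin at the centre of its underside; slots along its x, 28.5 mm apart in y, 18 mm deep, floor 6 mm above the desk
- packer0: grey plastic packer (all four alike, about 40 g): a plate 10 mm thick (its y), 70 mm long (its x), 34 mm high, with a grip tab in the middle of its top edge, 28 mm long (x), 10 mm thick, rising to 66 mm. Origin at the centre of its underside, z up. Starts upright in a holder slot, its x along the holder's x; stands by itself on a flat surface
- packer1: grey plastic packer (all four alike, about 40 g): a plate 10 mm thick (its y), 70 mm long (its x), 34 mm high, with a grip tab in the middle of its top edge, 28 mm long (x), 10 mm thick, rising to 66 mm. Origin at the centre of its underside, z up. Starts upright in a holder slot, its x along the holder's x; stands by itself on a flat surface
- packer2: grey plastic packer (all four alike, about 40 g): a plate 10 mm thick (its y), 70 mm long (its x), 34 mm high, with a grip tab in the middle of its top edge, 28 mm long (x), 10 mm thick, rising to 66 mm. Origin at the centre of its underside, z up. Starts upright in a holder slot, its x along the holder's x; stands by itself on a flat surface
- packer3: grey plastic packer (all four alike, about 40 g): a plate 10 mm thick (its y), 70 mm long (its x), 34 mm high, with a grip tab in the middle of its top edge, 28 mm long (x), 10 mm thick, rising to 66 mm. Origin at the centre of its underside, z up. Starts upright in a holder slot, its x along the holder's x; stands by itself on a flat surface
- screwdriver: a screwdriver, 160 mm long, lying on the desk beyond the bracket; not part of the job
- screw_pot: a clear open pot of screws, 52 mm across, 32 mm high, next to the packer holder; not part of the job
- mouse: a black computer mouse, 100 x 58 x 33 mm, on the near side of the bracket; not part of the job
- tape_roll: a roll of clear tape lying flat, 64 mm across, 19 mm high; not part of the job
- mug: a white mug, 80 mm across, 92 mm high; not part of the job
- sanitiser: a clear pump bottle of hand sanitiser, 65 mm across, 183 mm high; not part of the job
- stapler: a black stapler, 145 x 36 mm, about 60 mm high; not part of the job
Not all that is in view belongs to the job. Of the things like the holder, leave any that is yellow; of the rest the smaller one is meant.

How it is judged:
By the outcome, as a careful person would: the job done as asked, in the order asked, and still so for the second after the job is handed in, while the arm keeps its last pose, push and grip.
It also fails if it takes over 72 s, if anything falls off the work surface, if the arm or the gripper's body presses on something with over 40 N, if the wrist force passes 120 N, or if a joint passes its speed limit or range.

## Working session

There is one attempt and no reset: what is moved stays moved. The work goes in short steps, Python scripts to look and compute and a tool call to move; the robot and the scene stay as the last step left them, time stands still between calls to the robot, and variables do not carry over. Pictures are saved under pics/ and viewed, about 8 in all and at most 12, crops included, and the job is handed in when it is done.

Besides the shell and the picture viewer there is one more tool, called as name(argument=value, ...), one argument or row to a line, values as JSON. carry_out: Moves the arm, as the interface text tells. Its arguments: {"type":"object","properties":{"series":{"type":"array"},"grip_force":{"type":"number"}},"required":["series"]}

```bash
mkdir -p pics; ls
python3 - <<'E'
from bench import *
import cv2,numpy as np
s=read_state();print({k:np.round(v,3) for k,v in s.items()})
for c in ["scene","top"]:
    im=grab_frame(c);cv2.imwrite(f"pics/{c}0.png",im)
    p=camera_params(c);print(c,np.round(p["mtx"],1).tolist(),np.round(p["cam_to_world"],3).tolist())
    for t in ["bracket","jaw","jaw_grip","lip","mini_pc","holder","packer0"]:
        print(t,[(round(r["confidence"],2),np.round(r["xy"]).tolist(),int(r["mask"].sum())) for r in regions_of(c,t)])
E
```

```text
pics
{'t': np.float64(0.0), 'joint_positions': array([ 1.052,  0.334,  0.04 ,  1.466, -0.013,  1.343, -0.058]), 'joint_vel': array([-0.001, -0.   ,  0.001,  0.   , -0.002,  0.001,  0.002]), 'effort': array([-1.0000e-03, -6.5636e+01,  1.3350e+00, -4.0380e+01, -6.0000e-02,
        4.5000e-02,  0.0000e+00]), 'position': array([ 0.265, -0.593,  0.222]), 'ee_rot': array([-1.572, -0.   , -2.722]), 'contact_force': array([-0.308, -1.221, -0.067]), 'wrist_torque': array([-0.013, -0.005, -0.006]), 'grip_width': np.float64(1.001)}
scene [[393.5, 0.0, 323.4], [0.0, 393.5, 199.8], [0.0, 0.0, 1.0]] [[-0.78, 0.519, -0.35, 0.895], [0.626, 0.632, -0.457, 0.517], [-0.016, -0.575, -0.818, 1.008], [0.0, 0.0, 0.0, 1.0]]
bracket [(0.77, [303.0, 229.0], 2527), (0.29, [321.0, 264.0], 1696)]
jaw [(0.58, [305.0, 218.0], 862)]
jaw_grip [(0.89, [302.0, 215.0], 950)]
lip [(0.93, [334.0, 287.0], 449), (0.4, [300.0, 217.0], 926), (0.23, [248.0, 158.0], 141)]
mini_pc [(0.59, [324.0, 265.0], 1651), (0.43, [372.0, 252.0], 578)]
holder [(0.96, [335.0, 151.0], 1714), (0.86, [296.0, 114.0], 818), (0.7, [264.0, 174.0], 494)]
packer0 [(0.7, [266.0, 164.0], 127), (0.69, [271.0, 170.0], 157), (0.46, [258.0, 158.0], 130)]
top [[366.1, 0.0, 326.4], [0.0, 366.1, 203.8], [0.0, 0.0, 1.0]] [[0.027, -0.996, 0.088, 0.452], [-0.999, -0.024, 0.032, -0.022], [-0.029, -0.089, -0.996, 1.019], [0.0, 0.0, 0.0, 1.0]]
bracket [(0.76, [329.0, 195.0], 3089)]
jaw [(0.8, [339.0, 197.0], 1158), (0.58, [513.0, 232.0], 1346)]
jaw_grip [(0.73, [340.0, 197.0], 1148)]
lip [(0.58, [253.0, 172.0], 218)]
mini_pc [(0.75, [278.0, 176.0], 1771), (0.6, [422.0, 206.0], 1030)]
holder [(0.93, [421.0, 205.0], 892), (0.84, [394.0, 292.0], 3074), (0.63, [480.0, 297.0], 1832), (0.63, [412.0, 206.0], 150)]
packer0 [(0.77, [442.0, 197.0], 146), (0.61, [422.0, 201.0], 153), (0.51, [435.0, 200.0], 195), (0.48, [413.0, 206.0], 198)]
```

View pics/top0.png

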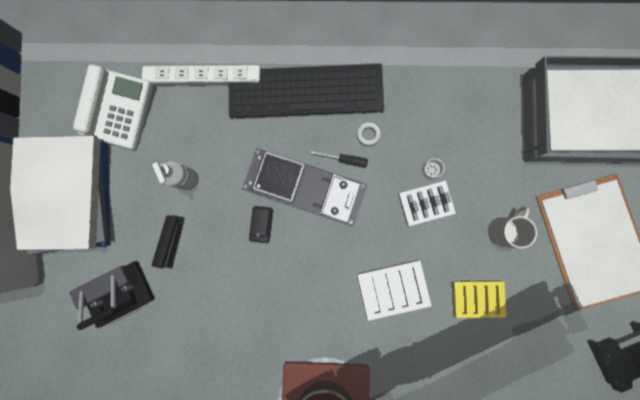

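View pics/scene0.png

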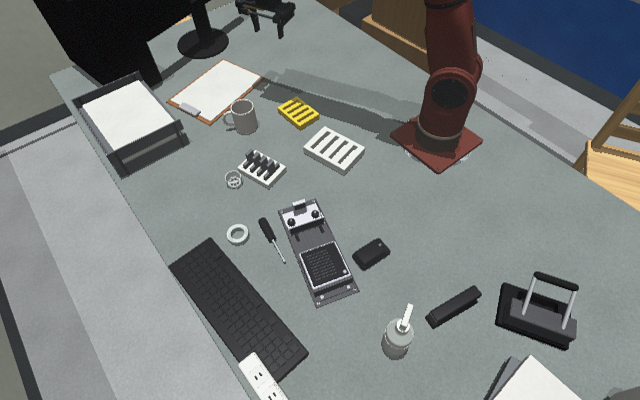

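The top view shows the bracket with the PC around (305,185), jaw open, and the small white holder with four dark packers at (427,203). The large empty white block (394,290) and the yellow one (480,298) are look-alikes. I'll zoom in to fit the geometry.

Run:
```python
import cv2,numpy as np
t=cv2.imread("pics/top0.png");s=cv2.imread("pics/scene0.png")
def crop(im,x0,y0,w,h,k):
    c=cv2.resize(im[y0:y0+h,x0:x0+w],None,fx=k,fy=k,interpolation=cv2.INTER_CUBIC)
    for x in range(x0-x0%10+10,x0+w,10):
        cv2.line(c,((x-x0)*k,0),((x-x0)*k,6 if x%50 else 16),(0,0,255),1)
        if x%20==0: cv2.putText(c,str(x),((x-x0)*k-10,26),0,.35,(0,0,255),1)
    for y in range(y0-y0%10+10,y0+h,10):
        cv2.line(c,(0,(y-y0)*k),(6,(y-y0)*k),(0,0,255),1);cv2.putText(c,str(y),(8,(y-y0)*k+4),0,.35,(0,0,255),1)
    return c
a=crop(t,238,142,132,86,6);cv2.imwrite("pics/z1.png",a)
b=crop(t,390,170,75,66,5);c=crop(s,225,140,75,66,5)
cv2.imwrite("pics/z2.png",np.hstack([b,c]))
cv2.imwrite("pics/z3.png",crop(s,268,190,100,120,5))
```

```text
(no output)
```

View pics/z1.png

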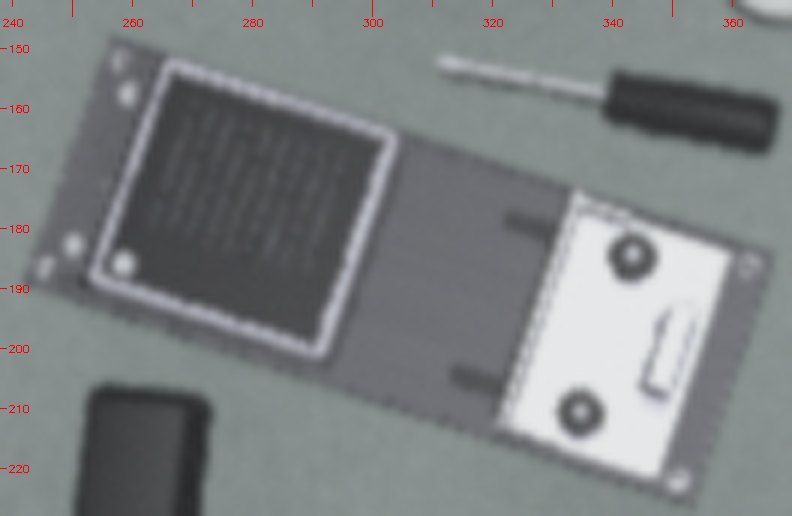

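View pics/z2.png

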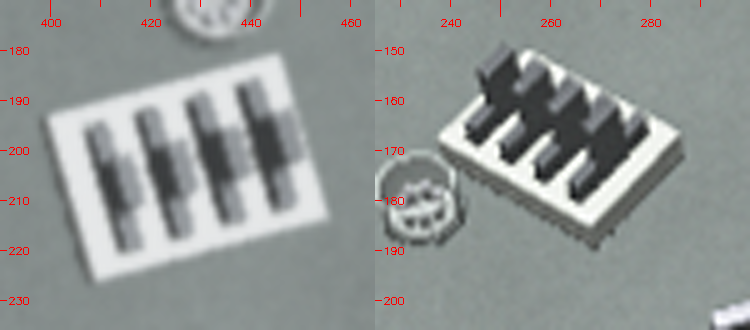

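View pics/z3.png

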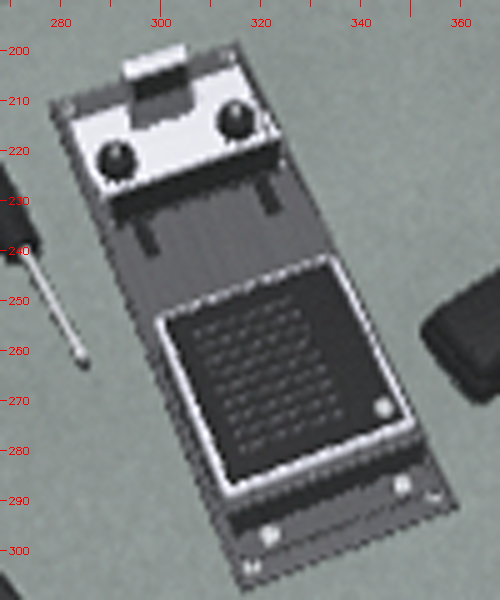

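The zooms give clear corners for the plate, PC top, jaw front and holder in both views. I'll fit planar poses from those.

```bash
cat > geo.py <<'E'
from bench import *
import numpy as np
from scipy.optimize import least_squares
P={c:camera_params(c) for c in("top","scene")}
def proj(c,X):
    M=np.linalg.inv(P[c]["cam_to_world"]);q=M[:3,:3]@np.asarray(X,float).T+M[:3,3:]
    q=P[c]["mtx"]@q;return (q[:2]/q[2]).T
def plane(c,px,z):
    T=np.array(P[c]["cam_to_world"]);d=T[:3,:3]@np.linalg.inv(P[c]["mtx"])@np.array([px[0],px[1],1.])
    return T[:3,3]+d*(z-T[2,3])/d[2]
def w(p,L):
    L=np.atleast_2d(L);c,s=np.cos(p[2]),np.sin(p[2])
    return np.c_[p[0]+c*L[:,0]-s*L[:,1],p[1]+s*L[:,0]+c*L[:,1],L[:,2]]
def fit(obs,L,p0):
    f=lambda p:np.concatenate([(proj(c,w(p,L))-px).ravel() for c,px in obs.items()])
    r=least_squares(f,p0,loss="soft_l1");return r.x,f(r.x).reshape(-1,2)
E
python3 - <<'E'
from geo import *
o=lambda u,k,x,y:(np.array(u)+.5)/k-.5+[x,y]
z1=lambda u:o(u,6,238,142); z3=lambda u:o(u,5,268,190)
h1=lambda u:o(u,5,390,170); h2=lambda u:o(np.array(u)-[375,0],5,225,140)
def run(n,obs,L,p0):
    for k in [list(obs),*[[c] for c in obs]]:
        p,r=fit({c:obs[c] for c in k},np.array(L),p0);print(n,k,np.round(p,4),"deg",round(np.degrees(p[2]),2),"rms px",round(np.sqrt((r**2).mean()),2))
        if len(k)==2:best=p
    return best
# corner order: (+x,+y),(-x,+y),(-x,-y),(+x,-y)
b=run("bracket",{"top":z1([(111,38),(27,282),(692,505),(776,250)]),"scene":z3([(245,590),(459,508),(238,42),(52,102)])},[(.0625,.18,.004),(-.0625,.18,.004),(-.0625,-.15,.004),(.0625,-.15,.004)],[.5,0,-.3])
pc=run("pc",{"top":z1([(165,60),(92,280),(320,355),(397,137)]),"scene":z3([(230,494),(412,420),(332,255),(160,320)])},[(.055,.0575,.04),(-.055,.0575,.04),(-.055,-.0575,.04),(.055,-.0575,.04)],[.5,.1,-.3])
jf=run("jawfront",{"top":z1([(574,192),(500,424)]),"scene":z3([(108,196),(278,140)])},[(.055,0,.038),(-.055,0,.038)],[.5,-.05,-.3])
# holder x along slots
h=run("holder",{"top":h1([(281,53),(48,117),(95,282),(329,217)]),"scene":h2([(65,135),(217,228),(308,135),(155,48)])},[(.046,-.065,.024),(.046,.065,.024),(-.046,.065,.024),(-.046,-.065,.024)],[.45,-.27,.2])
def inb(p):
    c,s=np.cos(b[2]),np.sin(b[2]);d=p[:2]-b[:2];return np.round([c*d[0]+s*d[1],-s*d[0]+c*d[1]],4)
print("in bracket: pc",inb(pc),"jawfront",inb(jf))
for i in range(4): print("packer slot",i,np.round(w(h,[(0,(i-1.5)*.0285,.006)])[0],4))
print("jaw_grip if 0",w(b,[(0,-.12,.049)])[0])
s=read_state();from scipy.spatial.transform import Rotation as R
m=R.from_euler("xyz",s["ee_rot"]).as_matrix();print(np.round(m,2))
E
```

```text
bracket ['top', 'scene'] [ 0.5848  0.0603 -0.296 ] deg -16.96 rms px 0.49
bracket ['top'] [ 0.5861  0.0604 -0.2941] deg -16.85 rms px 0.32
bracket ['scene'] [ 0.5832  0.0601 -0.3   ] deg -17.19 rms px 0.36
pc ['top', 'scene'] [ 0.6108  0.1423 -0.288 ] deg -16.5 rms px 1.03
pc ['top'] [ 0.611   0.143  -0.2993] deg -17.15 rms px 0.86
pc ['scene'] [ 0.6103  0.1414 -0.2773] deg -15.89 rms px 1.16
jawfront ['top', 'scene'] [ 0.5691  0.0085 -0.2903] deg -16.63 rms px 0.52
jawfront ['top'] [ 0.5689  0.0085 -0.2807] deg -16.08 rms px 0.01
jawfront ['scene'] [ 0.5696  0.0084 -0.3133] deg -17.95 rms px 0.68
holder ['top', 'scene'] [ 0.5513 -0.2652  0.2832] deg 16.23 rms px 36.72
holder ['top'] [ 0.5492 -0.263   0.2906] deg 16.65 rms px 0.21
holder ['scene'] [ 0.7362 -0.4195  0.3318] deg 19.01 rms px 1.03
in bracket: pc [0.0009 0.086 ] jawfront [ 0.0001 -0.0542]
packer slot 0 [ 0.5633 -0.3063  0.006 ]
packer slot 1 [ 0.5553 -0.2789  0.006 ]
packer slot 2 [ 0.5473 -0.2515  0.006 ]
packer slot 3 [ 0.5394 -0.2242  0.006 ]
jaw_grip if 0 [ 0.54979639 -0.054454    0.049     ]
[[-0.91  0.    0.41]
 [-0.41  0.   -0.91]
 [-0.   -1.   -0.  ]]
```

Run:
```python
from geo import *
o=lambda u,k,x,y:(np.array(u)+.5)/k-.5+[x,y]
h1=lambda u:o(u,5,390,170); h2=lambda u:o(u,5,225,140)
L=np.array([(.046,-.065,.024),(.046,.065,.024),(-.046,.065,.024),(-.046,-.065,.024)])
h,r=fit({"top":h1([(281,53),(48,117),(95,282),(329,217)]),"scene":h2([(65,135),(217,228),(308,135),(155,48)])},L,[.55,-.26,.28])
print(np.round(h,4),np.degrees(h[2]),np.round(r,1).tolist())
S=np.array([.265,-.5935,.2225])
for i in range(4): print(i,np.round(w(h,[(0,(i-1.5)*.0285,.006)])[0],4))
# packer tab-top cross check: predicted pixel of tab-top centres
for c in("top","scene"): print(c,np.round(proj(c,w(h,[(0,(i-1.5)*.0285,.072) for i in range(4)])),1).tolist())
b=[.5848,.0603,-.296]
for y in (.02,.007,-.006): print("place",np.round(w(b,[(0,y,.004)])[0],4))
```

```text
[ 0.5481 -0.2629  0.2849] 16.321044155772036 [[-0.2, 0.8], [0.1, 0.2], [0.1, -0.0], [-0.1, 0.6], [-0.6, 0.7], [-0.2, -0.0], [-0.4, -0.0], [-0.2, 0.7]]
0 [ 0.5601 -0.304   0.006 ]
1 [ 0.5521 -0.2766  0.006 ]
2 [ 0.5441 -0.2493  0.006 ]
3 [ 0.5361 -0.2219  0.006 ]
top [[447.8, 197.4], [437.1, 200.3], [426.4, 203.1], [415.7, 206.0]]
scene [[249.0, 151.5], [255.8, 155.2], [262.6, 159.1], [269.6, 163.0]]
place [0.5906 0.0794 0.004 ]
place [0.5868 0.067  0.004 ]
place [0.583  0.0546 0.004 ]
```

carry_out(
  series=[
    [1,[0.034,0.046,0],[0,0,7]],
    [1,[0.068,0.093,0],[0,0,14]],
    [1,[0.102,0.139,0],[0,0,21]],
    [1,[0.136,0.186,0],[0,0,28]],
    [1,[0.169,0.232,0],[0,0,35]],
    [1,[0.203,0.279,0],[0,0,42]],
    [1,[0.237,0.325,0],[0,0,49]],
    [1,[0.254,0.348,-0.01],[0,0,56]],
  ],
  grip_force=15,
)

```text
t: 1.47
position: [0.4624, -0.3227, 0.2204]
ee_rot: [-1.569, -0.001, -1.739]
contact_force: [0.3, -0.0, 0.0]
grip_width: 1.002
```

carry_out(
  series=[
    [0.5,[0.01,0.013,-0.02],[0,0,7]],
    [0.3,[0.017,0.0235,-0.05],[0,0,14]],
    [0.2,[0.017,0.0235,-0.07],[0,0,21]],
    [0.1,[0.017,0.0235,-0.09],[0,0,26.3]],
    [0.1,[0.017,0.0235,-0.09],[0,0,26.3]],
    [0.1,[0.017,0.0235,-0.09],[0,0,26.3]],
    [0.1,[0.017,0.0235,-0.09],[0,0,26.3]],
  ],
)

```text
t: 2.05
position: [0.4788, -0.3014, 0.1309]
ee_rot: [-1.57, -0.001, -1.289]
contact_force: [0.1, -0.4, 1.3]
grip_width: 0.581
```

carry_out(
  series=[
    [0.1,[0.019,0.026,0],[0,0,0.2]],
    [0.1,[0.038,0.053,0],[0,0,0.2]],
    [0.1,[0.0573,0.0793,0],[0,0,0.2]],
    [0.1,[0.0573,0.0793,0],[0,0,0.2]],
    [0.1,[0.0573,0.0793,0],[0,0,0.2]],
    [0.1,[0.0573,0.0793,-0.03],[0,0,0.2]],
    [0.1,[0.0573,0.0793,-0.03],[0,0,0.2]],
  ],
)

```text
t: 2.63
position: [0.5334, -0.2225, 0.0969]
ee_rot: [-1.574, 0.002, -1.285]
contact_force: [-1.2, 0.4, -2.4]
grip_width: 0.547
```

Run:
```python
from bench import *
import cv2,numpy as np
t=grab_frame("top");s=grab_frame("scene")
r=lambda im,x,y:cv2.resize(im[y:y+80,x:x+80],None,fx=5,fy=5,interpolation=cv2.INTER_CUBIC)
cv2.imwrite("pics/g1.png",np.hstack([r(t,385,165),r(s,230,115)]));print(read_state()["position"])
```

```text
[ 0.53454017 -0.22262297  0.09975464]
```

View pics/g1.png

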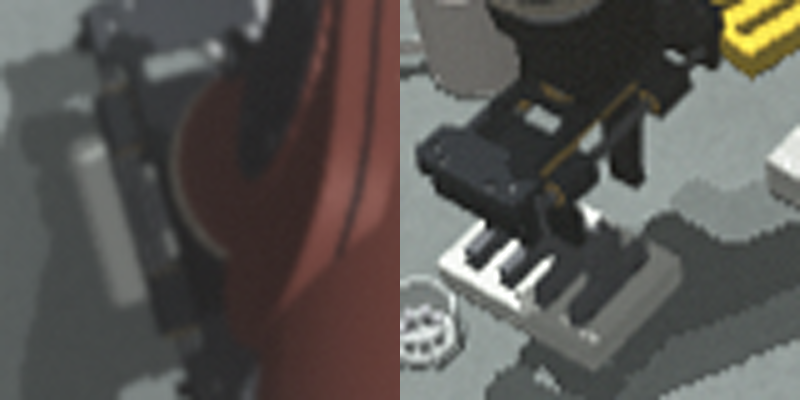

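The hand is aligned with the slots and above the last packer; I can see one finger just off its tab end. I'll descend and grip.

carry_out(
  series=[
    [0.1,[0.001,0.0,-0.02],[0,0,0]],
    [0.1,[0.001,0.0,-0.04],[0,0,0]],
    [0.1,[0.001,0.0,-0.052],[0,0,0]],
    [0.1,[0.001,0.0,-0.052],[0,0,0]],
    [-0.6,[0.001,0.0,-0.052],[0,0,0]],
    [-0.6,[0.001,0.0,-0.052],[0,0,0]],
    [-0.6,[0.001,0.0,-0.052],[0,0,0]],
    [-0.6,[0.001,0.0,-0.052],[0,0,0]],
  ],
)

```text
t: 3.4
position: [0.5373, -0.2218, 0.0487]
ee_rot: [-1.57, -0.001, -1.282]
contact_force: [-0.5, 0.0, -0.7]
grip_width: 0.333
```

carry_out(
  series=[
    [-0.6,[0,0,0],[0,0,0]],
    [-0.6,[0,0,0],[0,0,0]],
    [-0.6,[0,0,0],[0,0,0]],
    [-0.6,[0,0,0],[0,0,0]],
  ],
)

```text
t: 3.73
position: [0.5373, -0.2218, 0.0486]
ee_rot: [-1.57, -0.001, -1.282]
contact_force: [-0.6, -0.3, 6.9]
grip_width: 0.322
```

carry_out(
  series=[
    [-0.6,[0,0,0.02],[0,0,0]],
    [-0.6,[0,0,0.045],[0,0,0]],
    [-0.6,[0,0,0.075],[0,0,0]],
    [-0.6,[0.004,0.02,0.09],[0,0,-2.5]],
    [-0.6,[0.009,0.05,0.09],[0,0,-6]],
    [-0.6,[0.014,0.08,0.09],[0,0,-10]],
    [-0.6,[0.02,0.112,0.09],[0,0,-14]],
    [-0.6,[0.026,0.145,0.09],[0,0,-18]],
  ],
)

```text
t: 4.4
position: [0.5625, -0.0756, 0.1379]
ee_rot: [-1.571, -0.0, -1.6]
contact_force: [1.1, 0.5, -0.6]
grip_width: 0.316
```

carry_out(
  series=[
    [-0.6,[0.006,0.033,0],[0,0,-4]],
    [-0.6,[0.012,0.066,0],[0,0,-8]],
    [-0.6,[0.018,0.1,0],[0,0,-12]],
    [-0.6,[0.023,0.13,0],[0,0,-15]],
    [-0.6,[0.0273,0.1562,-0.02],[0,0,-15.5]],
    [-0.6,[0.0273,0.1562,-0.04],[0,0,-15.5]],
    [-0.6,[0.0273,0.1562,-0.04],[0,0,-15.5]],
    [-0.6,[0.0273,0.1562,-0.04],[0,0,-15.5]],
  ],
)

```text
t: 5.07
position: [0.589, 0.079, 0.0968]
ee_rot: [-1.573, -0.001, -1.866]
contact_force: [0.3, -0.0, 0.4]
grip_width: 0.321
```

Run:
```python
from bench import *
import cv2,numpy as np
t=grab_frame("top");s=grab_frame("scene")
r=lambda im,x,y:cv2.resize(im[y:y+100,x:x+100],None,fx=4,fy=4,interpolation=cv2.INTER_CUBIC)
cv2.imwrite("pics/p1.png",np.hstack([r(t,260,140),r(s,270,180)]));st=read_state();print(st["position"],st["ee_rot"],st["grip_width"])
```

```text
[0.59044258 0.07830692 0.09856692] [-1.56986289e+00 -2.30163471e-04 -1.86834428e+00] 0.32192008301377417
```

View pics/p1.png

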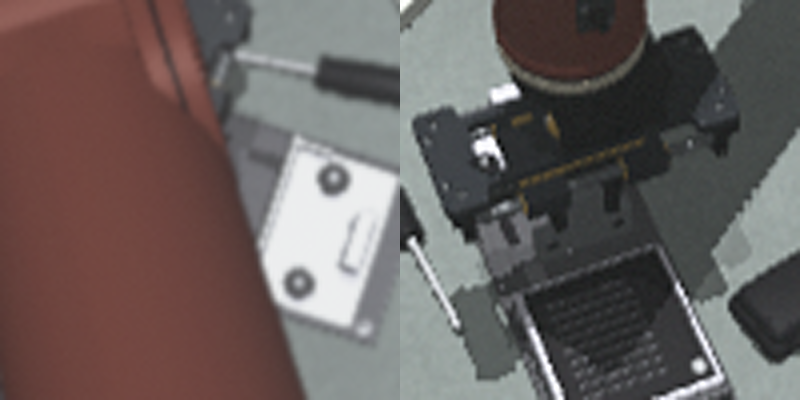

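carry_out(
  series=[
    [-0.6,[0,0,-0.015],[0,0,0]],
    [-0.6,[0,0,-0.03],[0,0,0]],
    [-0.6,[0,0,-0.042],[0,0,0]],
    [-0.6,[0,0,-0.048],[0,0,0]],
    [-0.6,[0,0,-0.048],[0,0,0]],
    [-0.6,[0,0,-0.048],[0,0,0]],
  ],
)

```text
t: 5.67
position: [0.5901, 0.0793, 0.05]
ee_rot: [-1.571, 0.0, -1.867]
contact_force: [-0.2, -1.0, 1.3]
grip_width: 0.318
```

carry_out(
  series=[
    [-0.6,[0,0,-0.002],[0,0,0]],
    [-0.6,[0,0,-0.0035],[0,0,0]],
    [-0.6,[0,0,-0.0035],[0,0,0]],
    [0.1,[0,0,-0.003],[0,0,0]],
    [0.1,[0,0,-0.003],[0,0,0]],
    [0.1,[0,0,-0.003],[0,0,0]],
    [0.1,[0,0,-0.003],[0,0,0]],
  ],
)

```text
t: 6.25
position: [0.5897, 0.0797, 0.0465]
ee_rot: [-1.571, -0.0, -1.866]
contact_force: [0.1, -0.7, 0.5]
grip_width: 0.518
```

carry_out(
  series=[
    [0.1,[0,0,0.02],[0,0,0]],
    [0.1,[0,0,0.045],[0,0,0]],
    [0.1,[-0.002,-0.015,0.075],[0,0,0]],
    [0.1,[-0.006,-0.045,0.085],[0,0,5]],
    [0.1,[-0.012,-0.08,0.085],[0,0,10]],
    [0.1,[-0.018,-0.115,0.085],[0,0,15]],
    [0.1,[-0.024,-0.15,0.085],[0,0,20]],
    [0.1,[-0.03,-0.185,0.085],[0,0,25]],
  ],
)

```text
t: 6.92
position: [0.5593, -0.1068, 0.1317]
ee_rot: [-1.571, -0.0, -1.426]
contact_force: [1.0, -0.9, 0.2]
grip_width: 0.548
```

carry_out(
  series=[
    [0.1,[-0.005,-0.035,0],[0,0,5]],
    [0.1,[-0.01,-0.07,0],[0,0,8.4]],
    [0.1,[-0.013,-0.105,0],[0,0,8.4]],
    [0.1,[-0.0158,-0.1435,0],[0,0,8.4]],
    [0.1,[-0.0158,-0.1435,-0.03],[0,0,8.4]],
    [0.1,[-0.0158,-0.1435,-0.03],[0,0,8.4]],
    [0.1,[-0.0158,-0.1435,-0.03],[0,0,8.4]],
  ],
)

```text
t: 7.5
position: [0.543, -0.2483, 0.1004]
ee_rot: [-1.573, 0.003, -1.284]
contact_force: [0.2, 0.4, 1.0]
grip_width: 0.55
```

Run:
```python
from geo import *
import cv2
t=grab_frame("top");s=grab_frame("scene");st=read_state();print(st["position"],st["ee_rot"],st["grip_width"])
for c in("top","scene"):
    print(c,[(round(r["confidence"],2),np.round(r["xy"]).tolist(),np.round(plane(c,r["xy"],.04)[:2],3).tolist()) for r in regions_of(c,"packer0")])
r=lambda im,x,y:cv2.resize(im[y:y+120,x:x+100],None,fx=4,fy=4,interpolation=cv2.INTER_CUBIC)
cv2.imwrite("pics/p2.png",np.hstack([r(t,260,130),r(s,270,190)]))
```

```text
[ 0.54485306 -0.24756389  0.10254444] [-1.56996987e+00  1.02545831e-04 -1.28185561e+00] 0.5513663257598407
top [(0.58, [421.0, 204.0], [0.544, -0.242]), (0.58, [302.0, 184.0], [0.591, 0.078])]
scene [(0.73, [267.0, 162.0], [0.528, -0.255]), (0.62, [254.0, 165.0], [0.567, -0.271]), (0.58, [246.0, 163.0], [0.583, -0.294]), (0.56, [316.0, 242.0], [0.587, 0.077])]
```

View pics/p2.png

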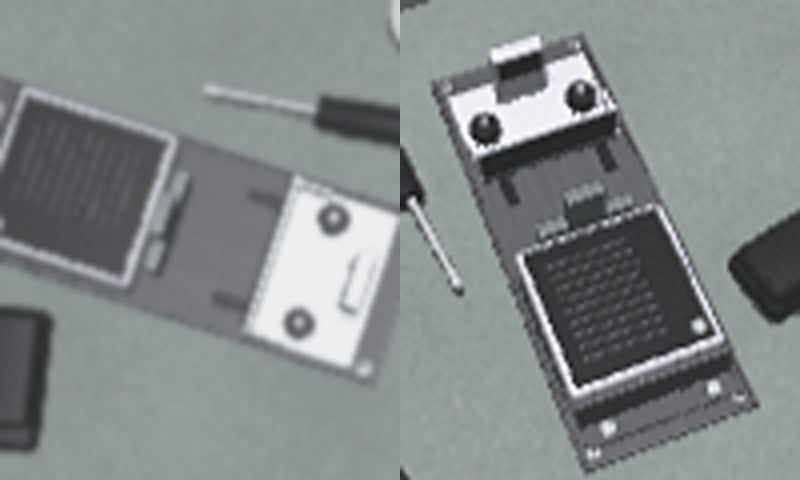

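Packer 1 stands upright beside the PC (left crop about (170,220)), nothing else moved. Now packer 2.

carry_out(
  series=[
    [0.1,[0,-0.001,-0.02],[0,0,0]],
    [0.1,[0,-0.001,-0.04],[0,0,0]],
    [0.1,[0,-0.001,-0.0535],[0,0,0]],
    [0.1,[0,-0.001,-0.0535],[0,0,0]],
    [-0.6,[0,-0.001,-0.0535],[0,0,0]],
    [-0.6,[0,-0.001,-0.0535],[0,0,0]],
    [-0.6,[0,-0.001,-0.0535],[0,0,0]],
    [-0.6,[0,-0.001,-0.0535],[0,0,0]],
  ],
)

```text
t: 8.37
position: [0.5448, -0.2501, 0.0492]
ee_rot: [-1.569, -0.001, -1.284]
contact_force: [0.9, 0.1, 0.6]
grip_width: 0.327
```

carry_out(
  series=[
    [-0.6,[0,0,0],[0,0,0]],
    [-0.6,[0,0,0],[0,0,0]],
    [-0.6,[0,0,0],[0,0,0]],
  ],
)

```text
t: 8.62
position: [0.5448, -0.2501, 0.0491]
ee_rot: [-1.57, -0.001, -1.284]
contact_force: [-0.4, 0.4, 5.6]
grip_width: 0.32
```

carry_out(
  series=[
    [-0.6,[0,0,0.02],[0,0,0]],
    [-0.6,[0,0,0.045],[0,0,0]],
    [-0.6,[0,0,0.075],[0,0,0]],
    [-0.6,[0.004,0.02,0.09],[0,0,-2.5]],
    [-0.6,[0.008,0.05,0.09],[0,0,-6]],
    [-0.6,[0.012,0.08,0.09],[0,0,-10]],
    [-0.6,[0.016,0.112,0.09],[0,0,-14]],
    [-0.6,[0.02,0.145,0.09],[0,0,-18]],
  ],
)

```text
t: 9.28
position: [0.5639, -0.1039, 0.1382]
ee_rot: [-1.571, -0.0, -1.602]
contact_force: [0.7, -0.1, -0.9]
grip_width: 0.314
```

carry_out(
  series=[
    [-0.6,[0.004,0.033,0],[0,0,-4]],
    [-0.6,[0.008,0.066,0],[0,0,-8]],
    [-0.6,[0.012,0.1,0],[0,0,-12]],
    [-0.6,[0.017,0.135,0],[0,0,-15]],
    [-0.6,[0.0223,0.171,0],[0,0,-15.5]],
    [-0.6,[0.0223,0.171,0],[0,0,-15.5]],
    [-0.6,[0.0223,0.171,0],[0,0,-15.5]],
    [-0.6,[0.0223,0.171,0],[0,0,-15.5]],
  ],
)

```text
t: 9.95
position: [0.5862, 0.0658, 0.1378]
ee_rot: [-1.571, -0.001, -1.868]
contact_force: [0.3, -0.5, -1.2]
grip_width: 0.326
```

carry_out(
  series=[
    [-0.6,[0,0,-0.03],[0,0,0]],
    [-0.6,[0,0,-0.05],[0,0,0]],
    [-0.6,[0,0,-0.07],[0,0,0]],
    [-0.6,[0,0,-0.083],[0,0,0]],
    [-0.6,[0,0,-0.0885],[0,0,0]],
    [-0.6,[0,0,-0.0905],[0,0,0]],
    [-0.6,[0,0,-0.0905],[0,0,0]],
  ],
)

```text
t: 10.53
position: [0.5867, 0.0656, 0.048]
ee_rot: [-1.57, 0.0, -1.869]
contact_force: [-0.0, 0.2, -0.4]
grip_width: 0.321
```

carry_out(
  series=[
    [0.1,[0,0,0],[0,0,0]],
    [0.1,[0,0,0],[0,0,0]],
    [0.1,[0,0,0],[0,0,0]],
    [0.1,[0,0,0],[0,0,0]],
  ],
)

```text
t: 10.87
position: [0.5867, 0.0663, 0.0481]
ee_rot: [-1.57, 0.0, -1.868]
contact_force: [-0.3, 0.5, 0.6]
grip_width: 0.511
```

carry_out(
  series=[
    [0.1,[0,0,0.02],[0,0,0]],
    [0.1,[0,0,0.045],[0,0,0]],
    [0.1,[-0.002,-0.015,0.075],[0,0,0]],
    [0.1,[-0.006,-0.045,0.085],[0,0,5]],
    [0.1,[-0.011,-0.08,0.085],[0,0,10]],
    [0.1,[-0.015,-0.115,0.085],[0,0,15]],
    [0.1,[-0.019,-0.15,0.085],[0,0,20]],
    [0.1,[-0.022,-0.185,0.085],[0,0,25]],
  ],
)

```text
t: 11.53
position: [0.564, -0.1204, 0.1331]
ee_rot: [-1.57, -0.001, -1.427]
contact_force: [-0.1, -0.5, -0.6]
grip_width: 0.553
```

carry_out(
  series=[
    [0.1,[-0.003,-0.035,0],[0,0,5]],
    [0.1,[-0.006,-0.07,0],[0,0,8.5]],
    [0.1,[-0.009,-0.105,0],[0,0,8.5]],
    [0.1,[-0.0115,-0.14,0],[0,0,8.5]],
    [0.1,[-0.0115,-0.158,-0.02],[0,0,8.5]],
    [0.1,[-0.0115,-0.158,-0.03],[0,0,8.5]],
    [0.1,[-0.0115,-0.158,-0.03],[0,0,8.5]],
    [0.1,[-0.0115,-0.158,-0.03],[0,0,8.5]],
  ],
)

```text
t: 12.2
position: [0.5528, -0.2754, 0.1022]
ee_rot: [-1.571, 0.002, -1.283]
contact_force: [1.4, 0.5, 0.3]
grip_width: 0.551
```

carry_out(
  series=[
    [0.1,[0,0,-0.02],[0,0,0]],
    [0.1,[0,0,-0.04],[0,0,0]],
    [0.1,[0,0,-0.0535],[0,0,0]],
    [0.1,[0,0,-0.0535],[0,0,0]],
    [-0.6,[0,0,-0.0535],[0,0,0]],
    [-0.6,[0,0,-0.0535],[0,0,0]],
    [-0.6,[0,0,-0.0535],[0,0,0]],
    [-0.6,[0,0,-0.0535],[0,0,0]],
  ],
)

```text
t: 12.87
position: [0.5536, -0.277, 0.0503]
ee_rot: [-1.57, -0.001, -1.284]
contact_force: [-0.3, 0.0, -0.4]
grip_width: 0.332
```

carry_out(
  series=[
    [-0.6,[0,0,0],[0,0,0]],
    [-0.6,[0,0,0],[0,0,0]],
    [-0.6,[0,0,0],[0,0,0]],
  ],
)

```text
t: 13.12
position: [0.5536, -0.2771, 0.0502]
ee_rot: [-1.569, -0.001, -1.284]
contact_force: [0.3, -0.5, 5.6]
grip_width: 0.321
```

Run:
```python
from geo import *
import cv2
t=grab_frame("top");s=grab_frame("scene");st=read_state();print(st["position"],st["grip_width"])
r=lambda im,x,y:cv2.resize(im[y:y+120,x:x+100],None,fx=4,fy=4,interpolation=cv2.INTER_CUBIC)
cv2.imwrite("pics/p3.png",np.hstack([r(t,260,130),r(s,270,190)]))
```

```text
[ 0.55363409 -0.27714099  0.0501817 ] 0.31994494782922583
```

View pics/p3.png

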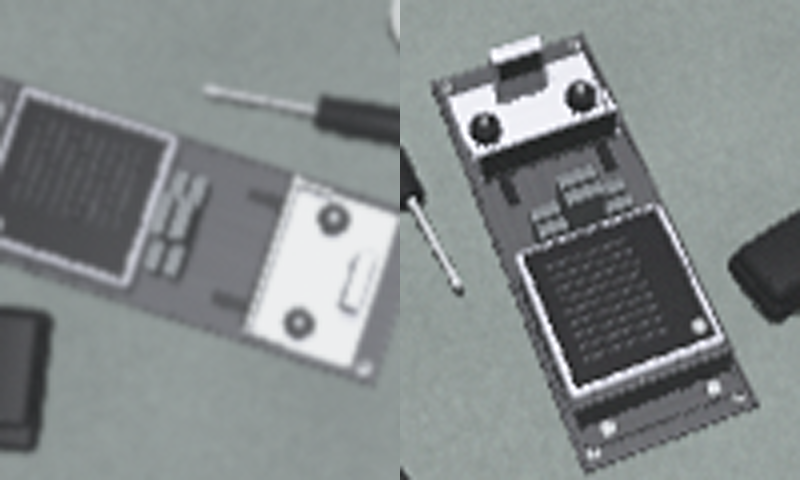

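Two packers stand parallel in the gap. The measured gap at the stop is at least 22.5 mm, so a third is needed. It is gripped now (28 mm width).

carry_out(
  series=[
    [-0.6,[0,0,0.02],[0,0,0]],
    [-0.6,[0,0,0.045],[0,0,0]],
    [-0.6,[0,0,0.075],[0,0,0]],
    [-0.6,[0.003,0.02,0.09],[0,0,-2.5]],
    [-0.6,[0.006,0.05,0.09],[0,0,-6]],
    [-0.6,[0.009,0.085,0.09],[0,0,-10]],
    [-0.6,[0.012,0.12,0.09],[0,0,-14]],
    [-0.6,[0.015,0.155,0.09],[0,0,-18]],
  ],
)

```text
t: 13.88
position: [0.5676, -0.1205, 0.1392]
ee_rot: [-1.571, -0.0, -1.602]
contact_force: [1.3, -0.2, -0.5]
grip_width: 0.322
```

carry_out(
  series=[
    [-0.6,[0.003,0.033,0],[0,0,-4]],
    [-0.6,[0.006,0.066,0],[0,0,-8]],
    [-0.6,[0.009,0.1,0],[0,0,-12]],
    [-0.6,[0.012,0.135,0],[0,0,-15]],
    [-0.6,[0.014,0.1745,0],[0,0,-15.5]],
    [-0.6,[0.014,0.1745,0],[0,0,-15.5]],
    [-0.6,[0.014,0.1745,0],[0,0,-15.5]],
    [-0.6,[0.014,0.1745,0],[0,0,-15.5]],
  ],
)

```text
t: 14.55
position: [0.5818, 0.0523, 0.1389]
ee_rot: [-1.571, -0.001, -1.868]
contact_force: [0.9, -0.6, -1.2]
grip_width: 0.323
```

carry_out(
  series=[
    [-0.6,[0,0,-0.03],[0,0,0]],
    [-0.6,[0,0,-0.05],[0,0,0]],
    [-0.6,[0,0,-0.07],[0,0,0]],
    [-0.6,[0,0,-0.083],[0,0,0]],
    [-0.6,[0,0,-0.0885],[0,0,0]],
    [-0.6,[0,0,-0.0915],[0,0,0]],
    [-0.6,[0,0,-0.0915],[0,0,0]],
  ],
)

```text
t: 15.13
position: [0.5821, 0.0521, 0.0482]
ee_rot: [-1.571, -0.0, -1.869]
contact_force: [0.7, 0.5, -0.9]
grip_width: 0.316
```

carry_out(
  series=[
    [0.1,[0,0,0],[0,0,0]],
    [0.1,[0,0,0],[0,0,0]],
    [0.1,[0,0,0],[0,0,0]],
    [0.1,[0,0,0],[0,0,0]],
    [0.1,[0,0,0.02],[0,0,0]],
    [0.1,[0,0,0.045],[0,0,0]],
    [0.1,[0,0,0.075],[0,0,0]],
    [0.1,[0,0,0.1],[0,0,0]],
  ],
)

```text
t: 15.8
position: [0.582, 0.0528, 0.1494]
ee_rot: [-1.57, 0.0, -1.868]
contact_force: [1.6, -0.1, 1.0]
grip_width: 0.551
```

Run:
```python
from geo import *
s=read_state();print(s["position"],s["ee_rot"],np.round(s["joint_positions"],2))
```

```text
[0.58197752 0.05275162 0.14940497] [-1.57035987e+00  3.20542888e-04 -1.86824987e+00] [ 0.23  0.29 -0.47  1.7   0.14  1.18 -0.57]
```

carry_out(
  series=[
    [0,[-0.005,-0.017,0],[0,0,-7]],
    [0,[-0.01,-0.034,0],[0,0,-14]],
    [0,[-0.015,-0.05,0],[0,0,-21]],
    [0,[-0.02,-0.067,0],[0,0,-28]],
    [0,[-0.025,-0.084,0],[0,0,-35]],
    [-0.05,[-0.03,-0.1,0],[0,0,-42]],
    [-0.05,[-0.0322,-0.1073,0],[0,0,-49]],
    [-0.05,[-0.0322,-0.1073,0],[0,0,-56]],
  ],
)

```text
t: 16.47
position: [0.5492, -0.0574, 0.1477]
ee_rot: [-1.57, -0.0, -2.855]
contact_force: [-0.6, 0.4, 0.0]
grip_width: 0.479
```

carry_out(
  series=[
    [-0.05,[0,0,-0.01],[0,0,-7]],
    [-0.05,[0,0,-0.02],[0,0,-14]],
    [-0.05,[0,0,-0.03],[0,0,-21]],
    [-0.05,[0,0,-0.04],[0,0,-28]],
    [-0.05,[0,0,-0.05],[0,0,-34]],
    [-0.05,[0,0,-0.055],[0,0,-34]],
    [-0.05,[0,0,-0.055],[0,0,-34]],
  ],
)

```text
t: 17.05
position: [0.549, -0.0545, 0.0915]
ee_rot: [-1.57, -0.002, 2.848]
contact_force: [-0.1, -0.3, -0.2]
grip_width: 0.476
```

Run:
```python
from geo import *
import cv2
t=grab_frame("top");s=grab_frame("scene");st=read_state();print(st["position"],st["ee_rot"],st["grip_width"],np.round(st["joint_positions"],2))
r=lambda im,x,y:cv2.resize(im[y:y+120,x:x+100],None,fx=4,fy=4,interpolation=cv2.INTER_CUBIC)
cv2.imwrite("pics/p4.png",np.hstack([r(t,270,130),r(s,260,170)]))
```

```text
[ 0.54983897 -0.05454584  0.09289369] [-1.57092021e+00  1.60913691e-04  2.84765347e+00] 0.4784071849883495 [ 0.22  0.26 -0.23  1.85  0.07  1.05 -1.9 ]
```

View pics/p4.png

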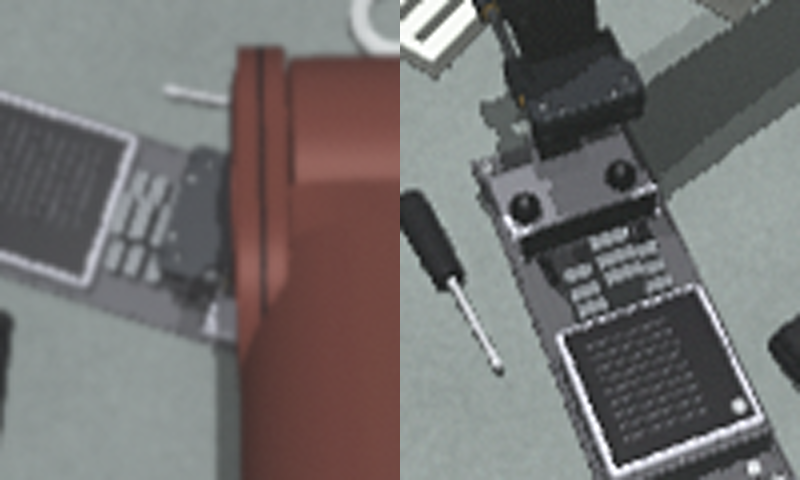

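All three packers stand in the gap and the hand is over the jaw tab. I'll descend and grip the tab.

carry_out(
  series=[
    [-0.05,[0,0,-0.02],[0,0,0]],
    [-0.05,[0,0,-0.038],[0,0,0]],
    [-0.05,[0,0,-0.052],[0,0,0]],
    [-0.05,[0,0,-0.061],[0,0,0]],
    [-0.05,[0,0,-0.061],[0,0,0]],
  ],
)

```text
t: 17.57
position: [0.5489, -0.0546, 0.0304]
ee_rot: [-1.57, -0.002, 2.846]
contact_force: [-1.0, 0.5, 0.5]
grip_width: 0.478
```

carry_out(
  series=[
    [-1,[0,0,0],[0,0,0]],
    [-1,[0,0,0],[0,0,0]],
    [-1,[0,0,0],[0,0,0]],
    [-1,[0,0,0],[0,0,0]],
    [-1,[0,0,0],[0,0,0]],
    [-1,[0,0,0],[0,0,0]],
    [-1,[0,0,0],[0,0,0]],
    [-1,[0,0,0],[0,0,0]],
  ],
  grip_force=40,
)

```text
t: 18.23
position: [0.5506, -0.0534, 0.0323]
ee_rot: [-1.572, 0.001, 2.845]
contact_force: [1.1, 6.4, 4.0]
grip_width: 0.134
```

carry_out(
  series=[
    [-1,[-0.0006,-0.0019,0],[0,0,0]],
    [-1,[-0.0012,-0.0038,0],[0,0,0]],
    [-1,[-0.0012,-0.0038,0],[0,0,0]],
    [-1,[-0.0012,-0.0038,0],[0,0,0]],
  ],
)

```text
t: 18.57
position: [0.5506, -0.0534, 0.0323]
ee_rot: [-1.577, 0.002, 2.848]
contact_force: [7.3, 15.7, -1.5]
grip_width: 0.135
```

The jaw is at its open stop: the TCP did not move and the force rose to 17 N. That gives the zero for travel, TCP (0.5506, -0.0534). Now I'll push forward.

carry_out(
  series=[
    [-1,[0.0023,0.0077,0],[0,0,0]],
    [-1,[0.0044,0.0143,0],[0,0,0]],
    [-1,[0.0064,0.021,0],[0,0,0]],
    [-1,[0.0082,0.0268,0],[0,0,0]],
    [-1,[0.0099,0.0325,0],[0,0,0]],
    [-1,[0.0114,0.0373,0],[0,0,0]],
    [-1,[0.0125,0.041,0],[0,0,0]],
    [-1,[0.0125,0.041,0],[0,0,0]],
  ],
)

```text
t: 19.23
position: [0.5617, -0.0174, 0.0323]
ee_rot: [-1.571, 0.001, 2.844]
contact_force: [-0.2, 1.5, 5.9]
grip_width: 0.134
```

carry_out(
  series=[
    [-1,[0.0006,0.0019,0],[0,0,0]],
    [-1,[0.0012,0.0038,0],[0,0,0]],
    [-1,[0.0017,0.0057,0],[0,0,0]],
    [-1,[0.0023,0.0077,0],[0,0,0]],
    [-1,[0.0023,0.0077,0],[0,0,0]],
    [-1,[0.0023,0.0077,0],[0,0,0]],
  ],
)

```text
t: 19.73
position: [0.5638, -0.0105, 0.0322]
ee_rot: [-1.57, 0.001, 2.844]
contact_force: [-0.8, -0.3, 6.1]
grip_width: 0.135
```

carry_out(
  series=[
    [-1,[0.0006,0.0019,0],[0,0,0]],
    [-1,[0.0012,0.0038,0],[0,0,0]],
    [-1,[0.0017,0.0057,0],[0,0,0]],
    [-1,[0.0023,0.0077,0],[0,0,0]],
    [-1,[0.0023,0.0077,0],[0,0,0]],
    [-1,[0.0023,0.0077,0],[0,0,0]],
  ],
)

```text
t: 20.23
position: [0.566, -0.0031, 0.0323]
ee_rot: [-1.57, 0.001, 2.843]
contact_force: [0.3, -1.9, 6.2]
grip_width: 0.132
```

carry_out(
  series=[
    [-1,[0.0006,0.0019,0],[0,0,0]],
    [-1,[0.0012,0.0038,0],[0,0,0]],
    [-1,[0.0012,0.0038,0],[0,0,0]],
    [-1,[0.0012,0.0038,0],[0,0,0]],
  ],
)

```text
t: 20.57
position: [0.5666, -0.0012, 0.0322]
ee_rot: [-1.568, 0.0, 2.842]
contact_force: [-3.9, -7.4, 11.3]
grip_width: 0.134
```

carry_out(
  series=[
    [-1,[0.0006,0.0019,0],[0,0,0]],
    [-1,[0.0012,0.0038,0],[0,0,0]],
    [-1,[0.0012,0.0038,0],[0,0,0]],
    [-1,[0.0012,0.0038,0],[0,0,0]],
  ],
)

```text
t: 20.9
position: [0.5667, -0.0009, 0.0322]
ee_rot: [-1.564, -0.001, 2.84]
contact_force: [-8.4, -16.5, 15.4]
grip_width: 0.137
```

carry_out(
  series=[
    [-1,[0.0003,0.001,0],[0,0,0]],
    [-1,[0.0006,0.0019,0],[0,0,0]],
    [-1,[0.0006,0.0019,0],[0,0,0]],
    [-1,[0.0006,0.0019,0],[0,0,0]],
  ],
)

```text
t: 21.23
position: [0.5667, -0.0009, 0.0322]
ee_rot: [-1.561, -0.001, 2.838]
contact_force: [-12.1, -21.1, 19.0]
grip_width: 0.13
```

Run:
```python
from geo import *
import cv2
t=grab_frame("top");s=grab_frame("scene");st=read_state();p=st["position"];yd=np.array([.2917,.9565])
print(p,"travel",(p[:2]-[.5506,-.0534])@yd,st["contact_force"],st["grip_width"])
r=lambda im,x,y:cv2.resize(im[y:y+120,x:x+100],None,fx=4,fy=4,interpolation=cv2.INTER_CUBIC)
cv2.imwrite("pics/p5.png",np.hstack([r(t,240,130),r(s,270,195)]))
```

```text
[ 0.56669904 -0.00087379  0.03219926] travel 0.05493741105135109 [-13.26530557 -21.36514404  19.19826579] 0.1341626558344355
```

View pics/p5.png

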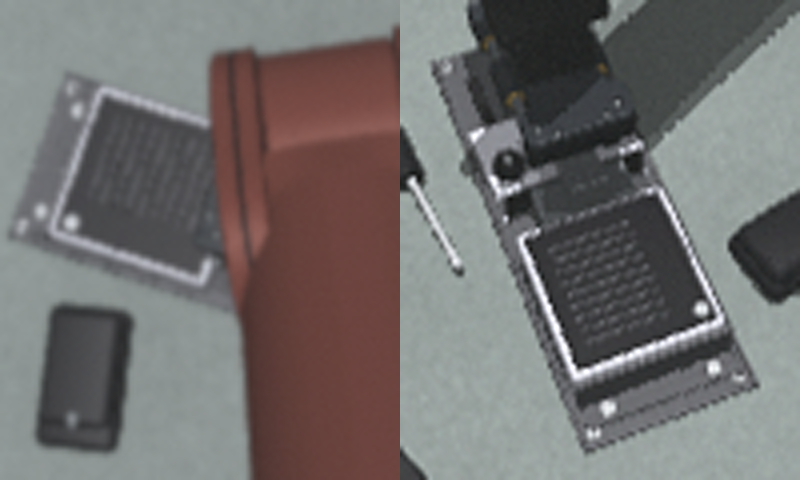

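carry_out(
  series=[
    [-1,[0,0,0.001],[0,0,0]],
    [-1,[0,0,0.003],[0,0,0]],
    [-1,[0,0,0.003],[0,0,0]],
    [-1,[0,0,0.003],[0,0,0]],
    [-1,[0,0,0.003],[0,0,0]],
    [-1,[0,0,0.003],[0,0,0]],
  ],
)

```text
t: 21.83
position: [0.5666, -0.0008, 0.0324]
ee_rot: [-1.562, -0.002, 2.838]
contact_force: [1.8, -20.8, -11.1]
grip_width: 0.139
```

carry_out(
  series=[
    [-1,[0,0,0],[0,0,0]],
    [-1,[0,0,0],[0,0,0]],
    [-1,[0,0,0],[0,0,0]],
    [-1,[0,0,0],[0,0,0]],
    [-1,[0,0,0],[0,0,0]],
    [-1,[0,0,0],[0,0,0]],
  ],
)

```text
t: 22.33
position: [0.5666, -0.0008, 0.0324]
ee_rot: [-1.562, -0.002, 2.838]
contact_force: [1.7, -21.7, -11.2]
grip_width: 0.14
```

carry_out(
  series=[
    [-1,[0,0,-0.001],[0,0,0]],
    [-1,[0,0,-0.0012],[0,0,0]],
    [-1,[0,0,-0.0012],[0,0,0]],
    [-1,[0,0,-0.0012],[0,0,0]],
    [-1,[0,0,-0.0012],[0,0,0]],
  ],
)

```text
t: 22.75
position: [0.5666, -0.0008, 0.0323]
ee_rot: [-1.562, -0.002, 2.838]
contact_force: [-4.6, -20.8, 0.0]
grip_width: 0.135
```

Run:
```python
from bench import *
s=read_state();print(s["t"],s["position"],s["contact_force"],s["grip_width"])
print(hand_in())
```

```text
22.75 [ 0.56663165 -0.00084369  0.03232463] [ -4.55482577 -20.78171705   0.04113101] 0.13520005178998198
the job is handed in; nothing more can be done
None
```

Three packers stand upright between the PC and the jaw, and the fourth stays in its slot in the holder. I handed the job in at 22.75 s with the arm still gripping the jaw tab and pushing.

**Jaw:** it came up firm at about 54.9 mm of travel, roughly 5 mm short of its end stop. It stayed there while the push rose from 8 N to about 25 N. The final push is about 21 N.

**Packer count:** three is the right number. With two, the jaw would have reached its stop, because the gap left there is about 25 mm.

**PC against the lip:** I inferred this rather than saw it. The PC moved about 2.4 mm, within its 3 mm of play, and then stopped rigidly.

**Last picture:** the arm hid the packers and part of the jaw in both cameras. Their upright stance was last seen clearly just before the push, with all three standing. The mouse and screwdriver were in place. I took no final full-desk picture of the other objects.

No check failed or disagreed.

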